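# Index the dish table one station on

## Robot

A 6-joint arm with a two-finger parallel gripper is mounted at the origin on a cart in front of the work surface, level with it; the furniture and walls round the work are solid. World frame = base frame: x ahead of the robot, y to its left, z up, the work surface at z = 0. Lengths are in m, angles in rad, forces in N, time in s.
With the tool pointing down it reaches from about 0.35 to 0.975 m from the base axis. Payload 7.1 kg.
Tool frame: the origin (TCP) lies at the very end of the fingers, on their centre line; the grasp point (between the pads) lies grip_depth behind it (grip_depth is the distance from the TCP to the grasp point, in m); z points along the fingers, y is the line along which they close (so a half turn about z gives the same grasp; the last joint's range is limited). The gripper opens to 88 mm and grips with 3 to 60 N. Pads are 20 mm wide; open, the fingers measure 115 mm over their backs; the gripper's body (75 mm by 178 mm) begins 61 mm behind the grasp point.
Start: joints at [-1.215, 0.423, 1.63, -0, 1.089, -0.019], TCP at [0.229, -0.582, 0.223] pointing down, gripper open.
Joint ranges: [-3, 3], [-0.9, 2.11], [0.09, 2.58], [-1.31, 4.45], [0.11, 2.69], [-2.54, 2.54]. Speed limits (rad/s): [2.39, 2.39, 3.01, 3.14, 3.14, 3.14].

## Interface

Orientations are given as a unit quaternion [x, y, z, w].
In Python, from plant import sense, get_image, camera_params, close_job, masks_of, grip_depth gives the robot as it stands.
- The arm moves only by the shell command python3 -m pendant 'ROWS' [FORCE]. ROWS is a JSON object of lists of equal length, an entry for each row: "xyz": the shift along the tool's x, y, z in mm, a list of three; "delta_rot": the turn, a rotation vector about the tool's x, y, z in rad, a list of three; "claw": the finger opening in mm, from 0 to 87.8. In form: {"xyz": [[dx, dy, dz], ...], "delta_rot": [[rx, ry, rz], ...], "claw": [claw, ...]}. A call has 1 to 8 rows; each row is the pose to reach, as a shift and turn from the pose commanded when the call began, along the tool's axes at that moment; what a row does not reach only later rows make up. A row lasts 1/12 s, in which the tool goes at most 41.7 mm and 7.16 degrees, less where a joint would pass 70% of its speed; a pose out of reach is approached as far as the arm can. A call with a gripper value outside its range is refused whole. The fingers move at their own pace and stop on an object; FORCE is the grip in N (left out, the last holds). Time passes only in rows, so rows that repeat a pose let the fingers close. It gives the time, the measured TCP pose, the force, the opening and the grip force at its end, in the units of the state.
- sense(): the state, without advancing time (a new reading comes with each control period).
- get_image(name): name is "scene" or "top"; returns the picture (400x640x3 uint8, red, green, blue); there is no depth.
- camera_params(name): a dict with "mtx" (3x3 intrinsics, pixels), "distortion" ([k1, k2, p1, p2, k3] as OpenCV has them; the pictures are not rectified), "extrinsics" (4x4, takes a point from world to camera coordinates). Camera axes: x right, y down, z forward; pixel columns grow to the right and rows downward; lengths in m; the calibration is good to about 2 mm. A picture is of the moment at which its call begins. camera_params takes no time and is no camera call.
- close_job(): hands the job in; it is judged then, once.
Trained networks look in the newest picture that a camera, given by its name, has taken for a name from the list of things; names that differ only in an ending like _2 or _b are one class to them, and where a whole thing is asked for, a point or a joint stands for the part that bears it (a point fixed in the world has none). Each returns a list of dicts, best first, with "score" (0 to 1); they miss things now and then, are a little off and sometimes report something else, mostly with a low value. They report only what shows in the picture. A call takes as long as a camera call. They do not tell look-alikes from the thing itself.
- masks_of(thing, camera): "pixels" (400x640 bool, what is visible of it) and "position" ([column, row] in pixels, amid what is visible of it).
The state is a dict: "t": time; "joint_positions": joint angles; "joint_vel": joint speeds; "joint_efforts": joint torques, N m; "tool_pos": TCP position; "orientation": TCP orientation; "wrist_force": force on the tool from outside, world axes, zero at the start; "wrist_torque": the same for the moment, N m; "gripper_width": finger opening in m; "grip_force": force on a finger pad.
Only numpy, scipy, OpenCV 4.12 (cv2) and the standard library are available. Lean on these libraries where they do the work, as an engineer would, in place of code of your own. Each camera call takes 0.05 s, during which the arm holds its last target. There are 200 camera calls.

## Task

The dish under the dosing syringe is done: press the round cap of the index plunger down with a fingertip to free the round dish table, turn the table clockwise (seen from above) by one station, and let the plunger spring back up so that its pin locks in the very next hole and the next dish stands under the syringe. Press and push only, without force and without gripping the cap; leave every dish in its seat and do not disturb the bottle, the pot or the timer standing round the table.

Things in the scene. Friction and masses are not known exactly. Their poses are not given: they have to be found in the camera images.
- carousel_axis (a point): point on the vertical turning axis of the round aluminium dish table, at the height of its top face (48 mm above the bench). The table has 100 mm radius and six dish seats at 66 mm radius, 60 degrees apart. Apart from the plunger nothing on it stands higher than 62 mm.
- index_base: stand fixed to the bench; origin on the turning axis at bench level. Under the table its steel index plate (124 mm radius, top face at 36 mm, 6 mm thick) stands out, with six 12 mm holes at 112 mm radius, 60 degrees apart. Its x axis points from the axis to the syringe, away from the robot.
- plunger_cap (a point): centre of the flat top of the plunger's round knurled metal cap with a black rubber top (31 mm across, 10 mm thick, top 78 mm above the bench when up). It sits on a forked bracket on the table's rim, 136 mm from the turning axis on the robot's side, and goes round with the table. Pressed straight down, it lowers the pin (24 mm nearer the axis, nose 2 mm above the plate) out of its hole.
- plunger (a joint): travel of the plunger, m: 0 up (pin in a hole), 0.011 at the lower stop. Spring force 3.6 N at the top, 8 N at the stop. The pin is out of the hole (table free) from 0.008. Let go between two holes it stays down, its nose sliding under the plate with about 1 N of drag, and snaps up by itself at a hole (the round nose finds it from about 3 mm off).
- carousel (a joint): angle of the dish table, rad: 0 at the start (always locked), growing clockwise seen from above; the next hole is at 1.047. A pin in a hole has 0.01 rad of play. Freed, the table turns with little friction (0.06 N m, half a newton at the cap) and stays where it is left; a fingertip pressing on the cap carries it along by friction.
- dosing_point (a point): point straight below the tip of the dosing syringe, at the height of the table's top face, 66 mm from the turning axis on the side away from the robot. The upright syringe (tip about 84 mm, top about 195 mm above the bench) hangs from an arm on a 183 mm high post 165 mm from the axis.
- dish_now: clear lidded culture dish, 58 mm across, 14 mm high, loose in its seat between locating pins on the rotating table; origin at the centre of its underside (48 mm above the bench). It stands under the syringe at the start.
- dish_next: clear lidded culture dish, 58 mm across, 14 mm high, loose in its seat between locating pins on the rotating table; origin at the centre of its underside (48 mm above the bench). One seat counter-clockwise of the syringe: the next to be dosed.
- dish_third: clear lidded culture dish, 58 mm across, 14 mm high, loose in its seat between locating pins on the rotating table; origin at the centre of its underside (48 mm above the bench). Two seats counter-clockwise of the syringe.
- dish_last: clear lidded culture dish, 58 mm across, 14 mm high, loose in its seat between locating pins on the rotating table; origin at the centre of its underside (48 mm above the bench). One seat clockwise of the syringe.
- bottle: upright reagent bottle, 46 mm across, 105 mm high, loose on the bench beside the dish table, bystander; origin at the centre of its underside
- pot: clear sample pot with a white lid, 67 mm across, 68 mm high, loose on the bench beside the dish table, bystander; origin at the centre of its underside
- lab_timer: white bench timer, 60 x 64 x 18 mm, loose on the bench to the left of the dish table, bystander; origin at the centre of its underside
Things that resemble listed ones, but are neither listed nor needed, are in the scene too. What is shaped like the dish_last but yellow is not meant. What is shaped like the dish_third but blue is not meant.

How it is judged:
On the way, in this order (a step that is already met when the one before it is completed fails the run):
1. the plunger is pressed until its pin has left the hole, the table still at its old station (value of joint plunger above 0.0078 m and value of joint carousel between -0.1 and 0.1 rad), for 0.05 s.
2. the table is turned one station clockwise and the pin is up in the next hole (value of joint carousel between 1.0172 and 1.0772 rad and value of joint plunger below 0.002 m), for 0.2 s.
At the end, for the whole second after the job is handed in: The table is at rest, locked one station (1.047 rad, within 0.03) clockwise of the start, the plunger up within 2 mm, the next dish within 10 mm of the point under the syringe, all four dishes flat in their seats (58 to 74 mm from the axis, raised under 4 mm, tilted under 0.1 rad) (all of step 2 and velocity of joint carousel between -0.02 and 0.02 rad/s and horizontal distance between dish_next and dosing_point below 0.01 m and horizontal distance between dish_now and carousel_axis between 0.058 and 0.074 m and height (world z) of each of dish_now, dish_next, dish_third, dish_last below 0.052 m and angle between each of dish_now, dish_next, dish_third, dish_last's own z axis and vertical below 0.1 rad and horizontal distance between dish_next and carousel_axis between 0.058 and 0.074 m and horizontal distance between dish_third and carousel_axis between 0.058 and 0.074 m and horizontal distance between dish_last and carousel_axis between 0.058 and 0.074 m); the robot touches nothing.
It fails at once if the table is turned past the next hole (more than 0.3 rad beyond it) (value of joint carousel above 1.3472 rad).
It fails at once if the table is turned the wrong way (more than 0.15 rad counter-clockwise) (value of joint carousel below -0.15 rad).
It fails at once if the cap is gripped or forced (more than 35 N between fingers and plunger) (contact force between the fingers and plunger above 35 N).
It fails at once if a dish is lifted (10 mm) or tipped (0.3 rad) (height (world z) of any of dish_now, dish_next, dish_third, dish_last above 0.058 m or angle between any of dish_now, dish_next, dish_third, dish_last's own z axis and vertical above 0.3 rad).
It fails at once if the bottle, the pot or the timer is moved by more than 15 mm or tipped (distance of any of bottle, pot, lab_timer from where it was at the start of the episode above 0.015 m or angle between any of bottle, pot, lab_timer's own z axis and vertical above 0.3 rad).
It also fails if it takes over 38 s, if anything falls off the work surface, if the arm or the gripper's body presses on something with over 40 N, if the wrist force passes 120 N, or if a joint passes its speed limit or range.

## Working session

There is one attempt and no reset: what is moved stays moved. The work goes in short steps, Python scripts to look and compute and a shell command to move; the robot and the scene stay as the last step left them, time stands still between calls to the robot, and variables do not carry over. Pictures are saved under pics/ and viewed, at most 10 in all, crops included, and the job is handed in when it is done.

```bash
mkdir -p pics
cat > h.py <<'E'
import numpy as np, cv2
from plant import *
def ray(cam,px):
    p=camera_params(cam);K=np.array(p["mtx"]);d=np.array(p["distortion"]);E=np.array(p["extrinsics"])
    u=cv2.undistortPoints(np.array([[px]],float),K,d)[0,0]
    R=E[:3,:3];return -R.T@E[:3,3],R.T@np.array([u[0],u[1],1])
def at(cam,px,z):
    o,d=ray(cam,px);return o+d*(z-o[2])/d[2]
def proj(cam,P):
    p=camera_params(cam);E=np.array(p["extrinsics"])
    return cv2.projectPoints(np.array(P,float).reshape(-1,3),cv2.Rodrigues(E[:3,:3])[0],E[:3,3],np.array(p["mtx"]),np.array(p["distortion"]))[0][:,0]
E
python3 - <<'E'
from h import *
for c in("scene","top"):
    im=get_image(c);cv2.imwrite(f"pics/{c}0.png",im[...,::-1])
    print(c,np.array(camera_params(c)["extrinsics"]).round(3).tolist())
    for t,z in(("plunger_cap",.078),("carousel_axis",.048),("dish_now",.062),("index_base",.036),("bottle",.105),("pot",.068),("lab_timer",.018)):
        for m in masks_of(t,c)[:4]:
            print(c,t,round(m["score"],2),np.round(m["position"]),m["pixels"].sum(),at(c,m["position"],z).round(3))
s=sense();print(s["t"],s["tool_pos"],s["orientation"],grip_depth)
E
```

```text
scene [[-0.798, -0.603, -0.007, 0.514], [-0.245, 0.334, -0.91, 0.182], [0.551, -0.725, -0.414, 0.622], [0.0, 0.0, 0.0, 1.0]]
scene plunger_cap 0.69 [386. 202.] 274 [0.455 0.034 0.078]
scene carousel_axis 0.79 [346. 205.] 2511 [0.541 0.04  0.048]
scene dish_now 0.68 [385. 202.] 250 [0.472 0.007 0.062]
scene dish_now 0.66 [319. 181.] 296 [ 0.645 -0.003  0.062]
scene index_base 0.88 [331. 211.] 5211 [0.566 0.062 0.036]
scene index_base 0.27 [345. 208.] 2611 [0.55  0.032 0.036]
scene bottle 0.81 [244. 239.] 1485 [0.536 0.326 0.105]
scene bottle 0.67 [419. 198.] 1096 [0.388 0.039 0.105]
scene bottle 0.34 [349. 204.] 2421 [0.475 0.133 0.105]
scene pot 0.88 [422. 197.] 1139 [ 0.418 -0.048  0.068]
scene lab_timer 0.69 [216. 230.] 550 [0.718 0.234 0.018]
top [[0.067, -0.998, -0.005, 0.014], [-0.973, -0.064, -0.223, 0.63], [0.222, 0.02, -0.975, 1.14], [0.0, 0.0, 0.0, 1.0]]
top plunger_cap 0.5 [327. 266.] 147 [0.455 0.032 0.078]
top carousel_axis 0.68 [331. 228.] 2887 [0.56  0.028 0.048]
top carousel_axis 0.52 [301. 217.] 380 [0.585 0.112 0.048]
top dish_now 0.59 [343. 194.] 237 [0.653 0.001 0.062]
top index_base 0.61 [325. 230.] 2488 [0.555 0.044 0.036]
top index_base 0.59 [331. 222.] 5394 [0.578 0.03  0.036]
top bottle 0.68 [250. 204.] 304 [0.599 0.244 0.105]
top pot 0.64 [373. 280.] 509 [ 0.427 -0.09   0.068]
top lab_timer 0.81 [274. 171.] 448 [0.719 0.201 0.018]
top lab_timer 0.42 [328. 268.] 118 [0.456 0.029 0.018]
0.8 [ 0.22880993 -0.58160665  0.22271078] [ 9.82495049e-01  1.86288695e-01 -2.22846408e-06  1.89906760e-05] 0.0187
```

Run:
```python
import cv2
a=cv2.imread("pics/top0.png")[130:320,210:440];cv2.imwrite("pics/topc.png",cv2.resize(a,None,fx=3,fy=3,interpolation=2))
a=cv2.imread("pics/scene0.png")[100:290,180:460];cv2.imwrite("pics/scenec.png",cv2.resize(a,None,fx=2.8,fy=2.8,interpolation=2))
```

```text
(no output)
```

View pics/topc.png

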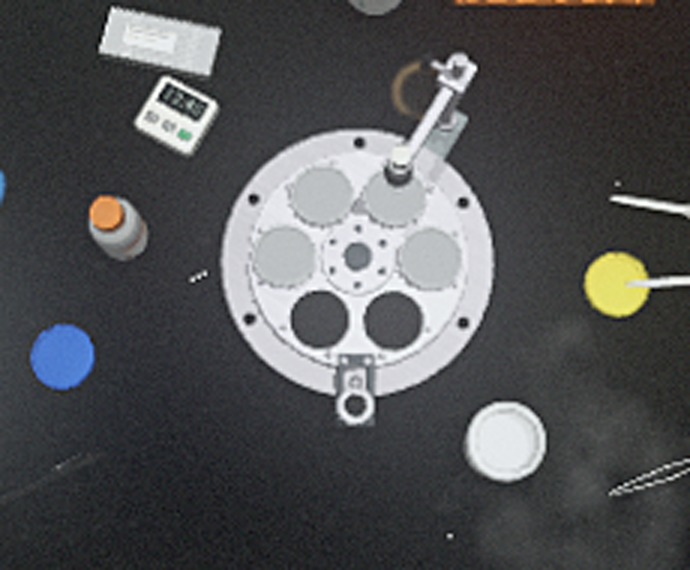

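View pics/scenec.png

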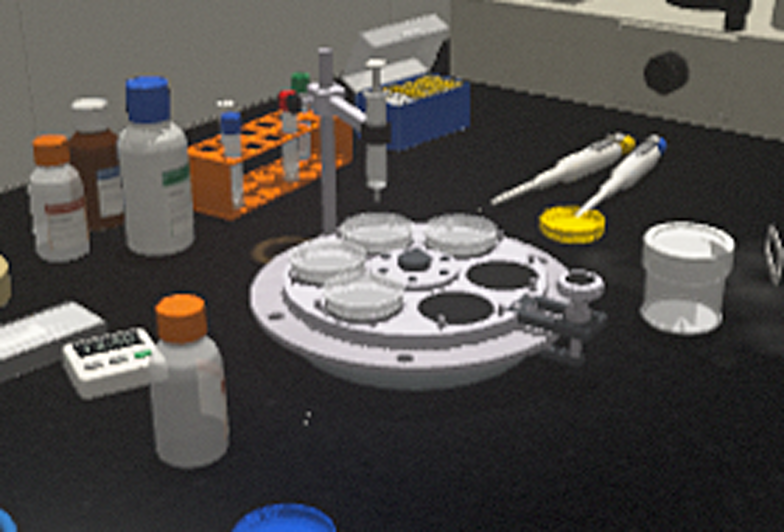

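Run:
```python
from h import *
from scipy.optimize import least_squares
im=cv2.imread("pics/top0.png").astype(float).mean(2)
c=[(359,142),(463,202),(463,323),(249,319),(253,199)]
P=[]
for u,v in c:
    u=210+u/3;v=130+v/3;x,y=int(round(u)),int(round(v))
    w=im[y-4:y+5,x-4:x+5];yy,xx=np.mgrid[y-4:y+5,x-4:x+5]
    k=np.clip(np.median(w)-25-w,0,None)*(np.hypot(xx-u,yy-v)<4);
    px=((k*xx).sum()/k.sum(),(k*yy).sum()/k.sum());P.append(at("top",px,.036)[:2]);print(np.round(px,1),P[-1].round(4))
P=np.array(P)
ks=np.array([0,-1,-2,2,1])*np.pi/3
f=lambda q:(q[:2]+.112*np.c_[np.cos(q[2]+ks),np.sin(q[2]+ks)]-P).ravel()
r=least_squares(f,[.58,.03,0]);print(r.x.round(4),(r.fun*1000).round(1))
q=r.x
cap=q[:2]+.136*np.array([np.cos(q[2]+np.pi),np.sin(q[2]+np.pi)])
print("cap model",cap,"ring px top",at("top",(328.3,265.2),.078))
print("scene cap",at("scene",(180+580/2.8,100+279/2.8),.078),"px model",proj("scene",[*cap,.078]),proj("top",[*cap,.078]),"syr",q[:2]+.066*np.array([np.cos(q[2]-np.pi/6),np.sin(q[2]-np.pi/6)]))
for i in range(0,7):
    a=q[2]+np.pi-i*np.pi/18;print(i*10,(q[:2]+.136*np.array([np.cos(a),np.sin(a)])).round(4))
```

```text
[329.3 177.1] [0.7056 0.0416]
[363.9 197.1] [ 0.6544 -0.0578]
[363.9 237.2] [ 0.5425 -0.0632]
[292.7 235.8] [0.5334 0.1304]
[294.1 195.9] [0.6451 0.1358]
[0.5938 0.0363 0.0477] [ 0.1  0.  -0.  -0.1  0.  -0.1 -0.1  0.1  0.   0. ]
cap model [0.45798274 0.02980865] ring px top [0.45693262 0.02874627 0.078     ]
scene cap [0.4577967  0.02536244 0.078     ] px model [[385.93351934 200.4054106 ]] [[327.91722285 264.76703659]] syr [0.65249314 0.00604753]
0 [0.458  0.0298]
10 [0.4589 0.0535]
20 [0.464  0.0767]
30 [0.4729 0.0986]
40 [0.4856 0.1186]
50 [0.5015 0.1362]
60 [0.5203 0.1507]
```

```bash
python3 -m pendant '{"xyz":[[218,-242,0],[218,-242,0],[218,-242,0],[218,-242,0],[218,-242,0],[218,-242,0],[218,-242,0],[218,-242,0]],"delta_rot":[[0,0,0],[0,0,0],[0,0,0],[0,0,0],[0,0,0],[0,0,0],[0,0,0],[0,0,0]],"claw":[0,0,0,0,0,0,0,0]}' 20
python3 -m pendant '{"xyz":[[219,-243,40],[219,-243,60],[219,-243,80],[219,-243,102],[219,-243,102],[219,-243,102],[219,-243,102],[219,-243,102]],"delta_rot":[[0,0,0],[0,0,0],[0,0,0],[0,0,0],[0,0,0],[0,0,0],[0,0,0],[0,0,0]],"claw":[0,0,0,0,0,0,0,0]}'
```

```text
t: 1.47
tool_pos: [0.3433, -0.2742, 0.2228]
orientation: [0.982, 0.186, 0.0, -0.0]
wrist_force: [0.9, 0.2, 0.4]
gripper_width: 0.0381
grip_force: 0.0
t: 2.13
tool_pos: [0.455, 0.0224, 0.1241]
orientation: [0.982, 0.186, 0.0, 0.0]
wrist_force: [1.0, -0.4, -0.1]
gripper_width: 0.0003
grip_force: 0.0
```

```bash
python3 -m pendant '{"xyz":[[0,0,0],[0,0,0],[0,0,0]],"delta_rot":[[0,0,0],[0,0,0],[0,0,0]],"claw":[0,0,0]}'
python3 - <<'E'
from h import *
cv2.imwrite("pics/s1.png",cv2.resize(get_image("scene")[100:290,260:460,::-1],None,fx=3,fy=3,interpolation=2))
p=sense()["tool_pos"];print(p,proj("scene",p))
E
```

```text
t: 2.38
tool_pos: [0.4542, 0.0203, 0.1245]
orientation: [0.982, 0.187, -0.0, 0.0]
wrist_force: [-0.1, -0.9, -0.6]
gripper_width: 0.0007
grip_force: 0.0
[0.4542366  0.01967768 0.12477764] [[391.76568045 176.64991636]]
```

View pics/s1.png

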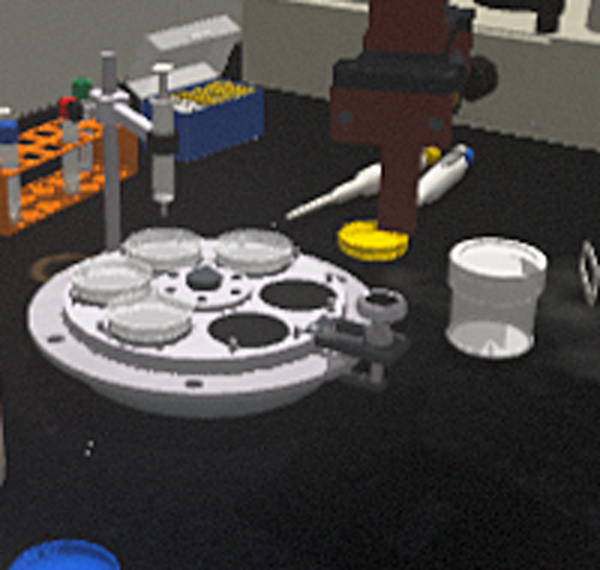

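```bash
python3 -m pendant '{"xyz":[[4,-4,20],[7,-8,36],[7,-8,42],[7,-8,42],[7,-8,42]],"delta_rot":[[0,0,0],[0,0,0],[0,0,0],[0,0,0],[0,0,0]],"claw":[0,0,0,0,0]}'; python3 -c "
from plant import *
s=sense();print(s['tool_pos'],s['wrist_force'])"
```

```text
t: 2.85
tool_pos: [0.4579, 0.0293, 0.0829]
orientation: [0.983, 0.186, -0.0, 0.0]
wrist_force: [0.2, -0.3, 0.8]
gripper_width: 0.0007
grip_force: 0.0
[0.45790056 0.02934639 0.08293469] [ 0.24534482 -0.30399281  0.82149507]
```

Press down to about z = 0.0687 gradually.

```bash
python3 -m pendant '{"xyz":[[0,0,4],[0,0,7],[0,0,7],[0,0,7]],"delta_rot":[[0,0,0],[0,0,0],[0,0,0],[0,0,0]],"claw":[0,0,0,0]}'; python3 -m pendant '{"xyz":[[0,0,2],[0,0,4],[0,0,6],[0,0,7],[0,0,7],[0,0,7]],"delta_rot":[[0,0,0],[0,0,0],[0,0,0],[0,0,0],[0,0,0],[0,0,0]],"claw":[0,0,0,0,0,0]}'
```

```text
t: 3.18
tool_pos: [0.4588, 0.0302, 0.076]
orientation: [0.983, 0.186, 0.001, 0.0]
wrist_force: [1.7, -0.7, 3.1]
gripper_width: 0.0004
grip_force: 1.8
t: 3.68
tool_pos: [0.4588, 0.0305, 0.0688]
orientation: [0.982, 0.186, 0.001, 0.0]
wrist_force: [1.3, -0.2, 6.6]
gripper_width: 0.0003
grip_force: 3.2
```

```bash
python3 -m pendant '{"xyz":[[0,0,1],[2,-5.6,1],[4.4,-11.1,1],[9.5,-21.7,1],[15.7,-31.9,1],[22.8,-41.4,1],[26.5,-46,1],[26.5,-46,1]],"delta_rot":[[0,0,0],[0,0,0],[0,0,0],[0,0,0],[0,0,0],[0,0,0],[0,0,0],[0,0,0]],"claw":[0,0,0,0,0,0,0,0]}'
python3 - <<'E'
from h import *
p=np.array(sense()["tool_pos"])-[.5938,.0363,0];print(p,np.hypot(*p[:2]),np.degrees(np.arctan2(p[1],p[0])))
for c in("scene","top"):
    im=get_image(c);a=im[100:290,260:460] if c=="scene" else im[150:300,240:420]
    cv2.imwrite(f"pics/{c}2.png",cv2.resize(a[...,::-1],None,fx=3,fy=3,interpolation=2))
E
```

```text
t: 4.35
tool_pos: [0.4664, 0.0841, 0.0678]
orientation: [0.982, 0.187, 0.0, -0.0]
wrist_force: [0.1, 0.7, 8.0]
gripper_width: 0.0004
grip_force: 3.5
[-0.12737475  0.04780621  0.06776172] 0.1360505864737917 159.42791288856293
```

View pics/scene2.png

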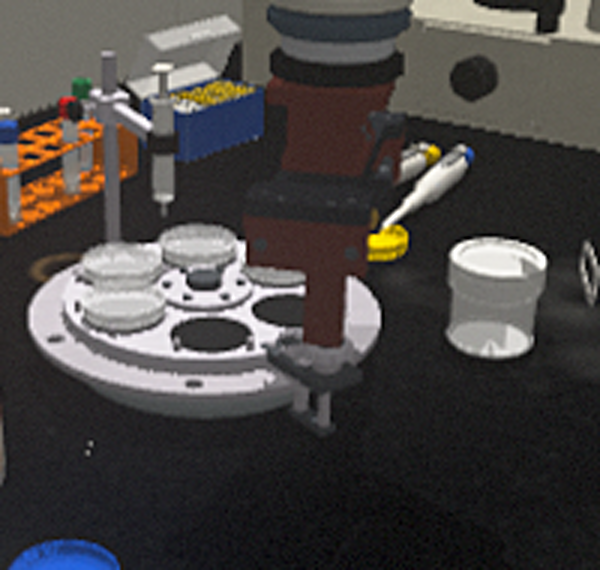

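```bash
python3 -m pendant '{"xyz":[[5.5,-5.8,0],[11.4,-11.1,0],[20.6,-18.5,0],[30.5,-25.1,0],[40.9,-30.9,0],[51.7,-35.7,0],[60,-38.6,0],[63,-39.4,0]],"delta_rot":[[0,0,0],[0,0,0],[0,0,0],[0,0,0],[0,0,0],[0,0,0],[0,0,0],[0,0,0]],"claw":[0,0,0,0,0,0,0,0]}'
python3 -m pendant '{"xyz":[[0,0,0],[0,0,0],[0,0,0]],"delta_rot":[[0,0,0],[0,0,0],[0,0,0]],"claw":[0,0,0]}'
python3 - <<'E'
from h import *
s=[]
for c in("scene","top"):
    im=get_image(c);cv2.imwrite(f"pics/{c}3.png",im[...,::-1]);s.append(sense()["tool_pos"])
    for m in masks_of("dish_now",c): print(c,round(m["score"],2),np.round(m["position"],1),at(c,m["position"],.058).round(3),m["pixels"].sum())
p=np.mean(s,0)-[.5938,.0363,0];print(np.mean(s,0),np.hypot(*p[:2]),182.73-np.degrees(np.arctan2(p[1],p[0])))
a=cv2.imread("pics/top3.png")[150:290,250:420]
cv2.imwrite("pics/top3c.png",cv2.resize(a,None,fx=4,fy=4,interpolation=2))
E
```

```text
t: 5.12
tool_pos: [0.511, 0.1437, 0.0678]
orientation: [0.982, 0.187, 0.0, -0.0]
wrist_force: [0.3, 0.3, 7.0]
gripper_width: 0.0006
grip_force: 3.5
t: 5.37
tool_pos: [0.5103, 0.1431, 0.0677]
orientation: [0.982, 0.186, 0.0, -0.0]
wrist_force: [0.8, 1.5, 6.7]
gripper_width: 0.0005
grip_force: 3.5
scene 0.64 [345.7 185.1] [ 0.588 -0.027  0.058] 115
top 0.72 [355.6 212.1] [ 0.606 -0.036  0.058] 326
top 0.7 [337.1 213.1] [0.6   0.014 0.058] 3763
[0.51020283 0.14306253 0.06775491] 0.1355976602136839 54.66835569704227
```

View pics/top3c.png

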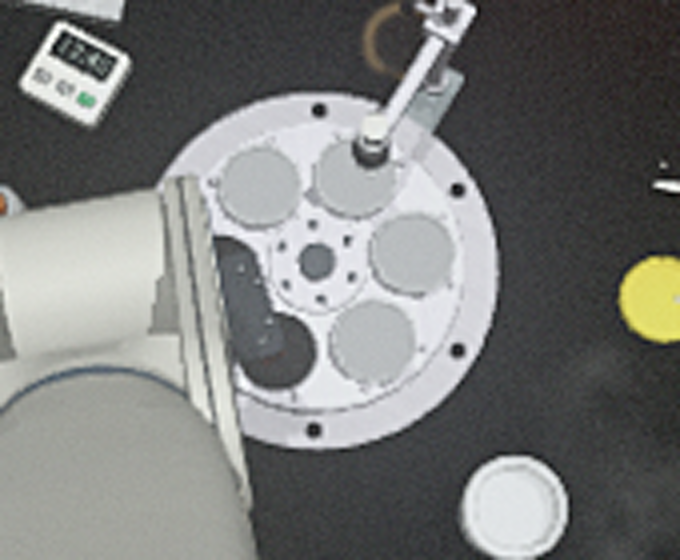

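Run:
```python
from h import *
def go(f,L,s,x0,y0):
    im=cv2.cvtColor(cv2.imread(f),cv2.COLOR_BGR2GRAY)
    for u,v in L:
        p=at("top",(x0+u/s,y0+v/s),.060)[:2]-[.5938,.0363];a=np.degrees(np.arctan2(p[1],p[0]))
        print(np.hypot(*p).round(4),a.round(2),((2.73+30-a)%60).round(2))
go("pics/top3.png",[(411,252),(372,341),(354,178),(260,187)],4,250,150)
print();go("pics/top0.png",[(396,200),(323,195),(429,258),(284,257)],3,210,130)
```

```text
0.065 -82.17 54.9
0.0676 -142.05 54.78
0.062 -21.73 54.46
0.0621 40.66 52.07

0.0616 -32.17 4.9
0.0623 32.6 0.13
0.0655 -89.42 2.15
0.0649 96.23 56.5
```

```bash
python3 -m pendant '{"xyz":[[4,-1.3,0],[8,-2.4,0],[12,-3.4,0],[12,-3.4,0],[12,-3.4,0]],"delta_rot":[[0,0,0],[0,0,0],[0,0,0],[0,0,0],[0,0,0]],"claw":[0,0,0,0,0]}'
python3 -m pendant '{"xyz":[[0,0,-1.5],[0,0,-3],[0,0,-4],[0,0,-4],[0,0,-4]],"delta_rot":[[0,0,0],[0,0,0],[0,0,0],[0,0,0],[0,0,0]],"claw":[0,0,0,0,0]}'
```

```text
t: 5.98
tool_pos: [0.5205, 0.1505, 0.0678]
orientation: [0.982, 0.186, 0.001, -0.0]
wrist_force: [0.1, -0.9, 7.3]
gripper_width: 0.0005
grip_force: 3.5
t: 6.4
tool_pos: [0.5202, 0.1504, 0.0716]
orientation: [0.982, 0.186, 0.0, -0.0]
wrist_force: [0.6, -0.2, 4.6]
gripper_width: 0.0003
grip_force: 2.5
```

```bash
python3 -m pendant '{"xyz":[[0,0,-2],[0,0,-4],[0,0,-6],[0,0,-8],[0,0,-20],[0,0,-50],[0,0,-85],[0,0,-85]],"delta_rot":[[0,0,0],[0,0,0],[0,0,0],[0,0,0],[0,0,0],[0,0,0],[0,0,0],[0,0,0]],"claw":[0,0,0,0,0,0,0,0]}'
python3 -m pendant '{"xyz":[[-40,0,0],[-80,0,0],[-120,0,0],[-120,40,0],[-120,80,0],[-120,120,0],[-120,160,0],[-120,190,0]],"delta_rot":[[0,0,0],[0,0,0],[0,0,0],[0,0,0],[0,0,0],[0,0,0],[0,0,0],[0,0,0]],"claw":[0,0,0,0,0,0,0,0]}'
python3 - <<'E'
from h import *
a=get_image("scene");b=get_image("top")
i=np.vstack([cv2.resize(a[110:280,200:460,::-1],(780,510)[:2],interpolation=2)])
cv2.imwrite("pics/s4.png",i);cv2.imwrite("pics/t4.png",cv2.resize(b[150:290,250:420,::-1],None,fx=4,fy=4,interpolation=2))
c=np.array([.5203,.1507,.078]);print("expected cap px",proj("scene",c),proj("top",c))
for n in("scene","top"):
    for m in masks_of("plunger_cap",n)[:2]: print(n,m["score"],m["position"])
E
```

```text
t: 7.07
tool_pos: [0.5228, 0.1508, 0.1623]
orientation: [0.982, 0.186, 0.004, -0.0]
wrist_force: [1.1, 0.6, 0.5]
gripper_width: 0.0005
grip_force: 0.0
t: 7.73
tool_pos: [0.4781, -0.0732, 0.157]
orientation: [0.983, 0.186, 0.0, 0.0]
wrist_force: [0.9, 0.7, 0.6]
gripper_width: 0.0001
grip_force: 0.0
expected cap px [[322.44641657 214.68084562]] [[283.53312965 237.88526465]]
top 0.64 [281.9, 240.6]
```

View pics/s4.png

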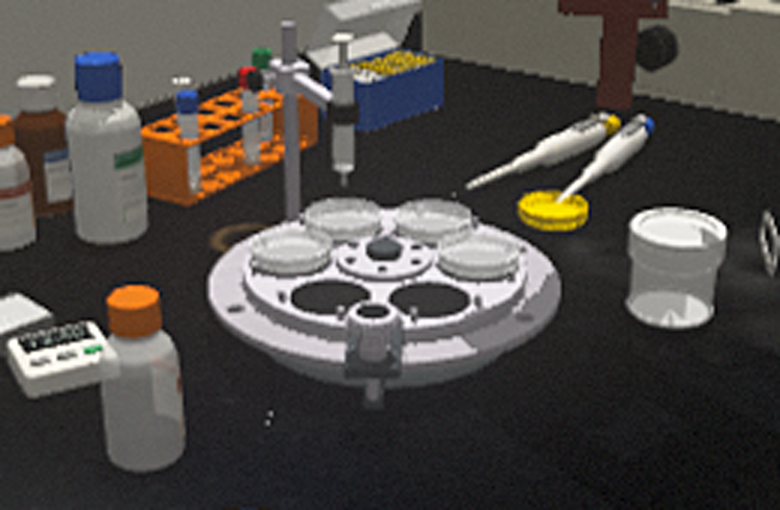

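View pics/t4.png

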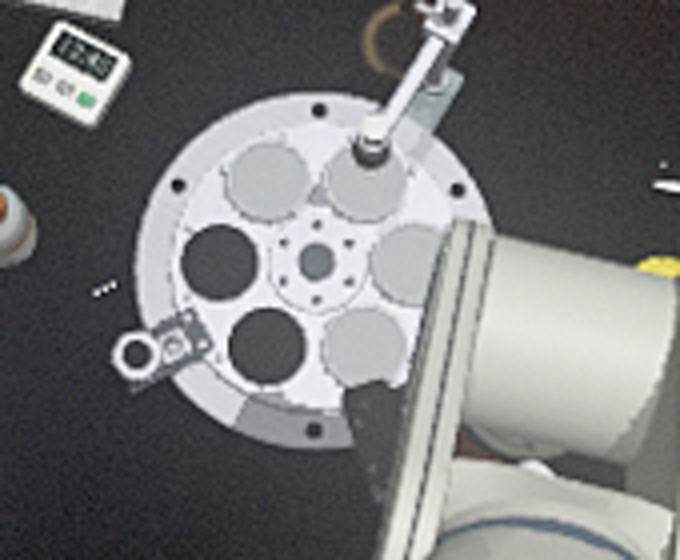

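The plunger cap is at (283.8, 238.5) in the top view and (324.7, 214) in the scene view. I expected (283.5, 237.9) and (322.4, 214.7) with the table locked and the plunger up. The dishes sit flat in their seats, the next one is under the syringe, and the bottle, pot and timer are where they were. The arm is clear of everything.

```bash
python3 -m pendant '{"xyz":[[0,0,0],[0,0,0],[0,0,0]],"delta_rot":[[0,0,0],[0,0,0],[0,0,0]],"claw":[0,0,0]}'; python3 -c "
from plant import *
print(close_job())"
```

```text
t: 8.18
tool_pos: [0.4773, -0.0695, 0.1565]
orientation: [0.982, 0.187, -0.0, -0.0]
wrist_force: [0.3, 0.2, -0.0]
gripper_width: 0.0005
grip_force: 0.0
the job is handed in; nothing more can be done
None
```

I turned the table one station clockwise and handed the job in at about 8.2 s; the last pictures show the plunger back up and the next dish under the syringe, but the hand-in returned no verdict.

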